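# Lock the sensor station and hold the test rod in the ring

### The arm

A 6-joint arm with a two-finger parallel gripper is mounted at the origin on the work surface. World frame = base frame: x ahead of the robot, y to its left, z up, the work surface at z = 0. Lengths are in m, angles in rad, forces in N, time in s.
With the tool pointing down it reaches from about 0.35 to 0.775 m from the base axis. Payload 7.3 kg.
Tool frame: the origin (TCP) lies at the centre of the arm's flange, where the gripper is bolted on; the fingertips stand 178 mm ahead of it and the grasp point (between the pads) lies 159 mm ahead of it (tip_extent is the distance from the TCP to the fingertips, in m); z points along the fingers, y is the line along which they close (so a half turn about z gives the same grasp; the last joint's range is limited). The gripper opens to 92 mm and grips with 3 to 60 N. Pads are 19 mm wide; open, the fingers measure 130 mm over their backs; the gripper's body (75 mm by 190 mm) begins 47 mm behind the grasp point.
Start: joints at [1.118, 0.342, 1.524, -0, 1.275, -0.146], TCP at [0.159, 0.5, 0.405] pointing down, gripper open.
Joint ranges: [-2.53, 2.53], [-0.77, 2.02], [0.04, 2.7], [-1, 4.14], [0.28, 2.66], [-3.11, 3.11]. Speed limits (rad/s): [2.57, 2.57, 3.14, 3.14, 3.14, 3.14].

### API

Orientations are given as [roll, pitch, yaw] about the fixed x, y, z axes, in that order (R = Rz(yaw) Ry(pitch) Rx(roll)).
In Python, from cell import * gives the robot as it stands.
- The arm moves only by the tool arm_command, never from a script. Its arguments are lists of equal length, an entry for each row: "xyz": the shift along the world's x, y, z in mm, a list of three; "spin": the turn about the world's z in degrees. In form: {"xyz": [[tx, ty, tz], ...], "spin": [spin, ...]}. A call has 1 to 20 rows; each row shifts and turns the commanded pose from where the row before left it; what a row does not reach is not made up. A row lasts 1/10 s, in which the tool goes at most 50 mm and 8.59 degrees, less where a joint would pass 70% of its speed; a pose out of reach is approached as far as the arm can. A call with a gripper value outside its range is refused whole. "jaw" is the opening, from -1 (shut) to 1 (fully open), set as the call begins (left out, the last holds). The fingers move at their own pace and stop on an object; "squeeze" is the grip in N (left out, the last holds). Time passes only in rows, so rows that do not move let the fingers close. It gives the time, the measured TCP pose, the force, the opening and the grip force at its end, in the units of the state.
- observe(): the state, without advancing time (a new reading comes with each control period).
- read_camera(name): name is "side" or "top"; returns a dict with "img" (480x640x3 uint8, red, green, blue), "depth" (480x640 float32, m along the optical axis (not along the pixel's ray), 0 where there is no reading), "fx", "fy", "cx", "cy" (pixels), "dist_coeffs" ([k1, k2, p1, p2, k3] as OpenCV has them; the pictures are not rectified), "world_from_camera" (4x4, takes a point from camera to world coordinates). Camera axes: x right, y up, looking along -z (the intrinsics and any distortion apply to the point x, -y, -z); pixel columns grow to the right and rows downward; lengths in m; the calibration is good to about 2 mm. A picture is of the moment at which its call begins.
- hand_in(): hands the job in; it is judged then, once.
The state is a dict: "time": time; "qpos": joint angles; "qvel": joint speeds; "joint_efforts": joint torques, N m; "tool_pos": TCP position; "tool_rot": TCP orientation; "contact_force": force on the tool from outside, world axes, zero at the start; "torque": the same for the moment, N m; "opening": finger opening in m; "grip_force": force on a finger pad.
Only numpy, scipy, OpenCV 4.12 (cv2) and the standard library are available. Lean on these libraries where they do the work, as an engineer would, in place of code of your own. Each camera call takes 0.05 s, during which the arm holds its last target. There are 200 camera calls.

### The job

Ready the ring sensor for its test: with the mallet, drive the station's sprung locking pin fully home, then put the mallet back on the bench. Then take the slim test rod from the rack, lower it upright through the hole of the ring sensor without it touching the station anywhere, and finish still holding it in the gripper, centred in the hole, with its tip about halfway between the ring's underside and the base plate. Do not touch the pin with the gripper, and leave the other objects where they are.

Things in the scene. Friction and masses are not known exactly. Their poses are not given: they have to be found in the camera images.
- station: fixed test station: aluminium base plate 130 (x) x 240 (y) x 12 mm thick; origin at the centre of the plate's underside, on the bench, z up. At y = +55 mm the square ring sensor, carried by an aluminium post (40 x 22 mm, 105 mm high, centre at y = +94.5 mm); at y = -70 mm a dark steel collar of 34 mm diameter, its top 40 mm above the bench, with the locking pin in it.
- ring (a point): centre of the round through-hole of the ring sensor, a grey plastic block 56 x 56 x 20 mm: hole 20 mm in diameter, axis vertical; this point is at mid-thickness, 95 mm above the bench (block underside at 85 mm, top at 105 mm, base plate top at 12 mm)
- pin (a joint): how far the locking pin is pressed down, in m: 0 fully up, 0.014 fully home (hard stop). A spring lifts it lightly, but its guide is stiff: it takes 4 to 6 N to move down and stays where it is driven
- pin_top (a point): centre of the flat top of the locking pin, a steel pin of 16 mm diameter standing up from its collar; 56 mm above the bench with the joint at 0, 42 mm (2 mm proud of the collar) fully home
- mallet: loose black rubber mallet, about 0.28 kg, standing on one face of its head with the handle level: head an upright cylinder 52 mm in diameter and 66 mm high, wooden handle 18 mm wide and 22 mm high, its axis 33 mm above the lower face, running along -x from the head (from 26 mm to 158 mm from the head's axis). Origin at the centre of the head's lower face, z up, +x from handle to head
- rod: loose test rod, about 0.09 kg, upright in a hole of the rack: slim steel rod 10 mm in diameter and 110 mm long below a round grip head 22 mm in diameter and 34 mm high (110 to 144 mm above the tip). Origin at the centre of the tip's end face, z up along the rod towards the head
- rack: fixed black plastic rack block 150 (x) x 55 (y) x 50 mm high, origin at the centre of its underside; two upright blind holes 12 mm in diameter and 40 mm deep at x = -45 and +45 mm, which hold the test rod and the stepped gauge, either way round
- gauge: bystander: stepped steel gauge standing in the other hole of the rack: foot 10 mm in diameter and 46 mm long, body 28 mm in diameter and 50 mm high, shorter and fatter than the test rod; origin at the centre of its foot's end face
- cylinder: bystander: aluminium pneumatic cylinder lying on the bench, 110 x 32 x 32 mm with a 45 mm piston rod along +x; origin at the centre of its underside
- jar: bystander: white jar 56 mm in diameter, 70 mm high; origin at the centre of its underside
- screwdriver: bystander: screwdriver lying on the bench along its x axis, about 200 mm long; origin underneath it
Mind the look-alikes: they are no part of the job. Leave any blue look-alike of the mallet alone. Leave any purple look-alike of the rod alone.

How it is judged:
By the outcome, as a careful person would: the job done as asked, in the order asked, and still so for the second after the job is handed in, while the arm keeps its last pose, push and grip.
It also fails if it takes over 67 s, if anything falls off the work surface, if the arm or the gripper's body presses on something with over 40 N, if the wrist force passes 120 N, or if a joint passes its speed limit or range.

## Working session

There is one attempt and no reset: what is moved stays moved. The work goes in short steps, Python scripts to look and compute and a tool call to move; the robot and the scene stay as the last step left them, time stands still between calls to the robot, and variables do not carry over. Pictures are saved under pics/ and viewed, at most 10 in all, crops included, and the job is handed in when it is done.

Besides the shell and the picture viewer there is one more tool, called after ">>>" as name([rows], argument=value, ...), one row to a line, values as JSON. arm_command: Moves the arm, as the interface text tells. Its arguments: {"type":"object","properties":{"xyz":{"type":"array","items":{"type":"array","items":{"type":"number"}}},"spin":{"type":"array","items":{"type":"number"}},"jaw":{"type":"number"},"squeeze":{"type":"number"}},"required":["xyz","spin"]}

```bash
mkdir -p pics; cat > h.py <<'E'
from cell import *
import numpy as np, cv2
def grab(n):
    c=read_camera(n); np.savez(f'{n}.npz',**c)
    return c
def load(n): return dict(np.load(f'{n}.npz'))
def ray(c,uv):
    K=np.array([[c['fx'],0,c['cx']],[0,c['fy'],c['cy']],[0,0,1]],float)
    p=cv2.undistortPoints(np.array([[uv]],float),K,np.array(c['dist_coeffs'],float))[0,0]
    T=c['world_from_camera']; return T[:3,3],T[:3,:3]@np.array([p[0],-p[1],-1])
def atz(c,uv,z):
    o,d=ray(c,uv); return o+d*(z-o[2])/d[2]
def bydepth(c,uv):
    o,d=ray(c,uv); return o+d*float(c['depth'][int(round(uv[1])),int(round(uv[0]))])
def cloud(c):
    v,u=np.mgrid[:480,:640]; K=np.array([[c['fx'],0,c['cx']],[0,c['fy'],c['cy']],[0,0,1]],float)
    p=cv2.undistortPoints(np.stack([u,v],-1).reshape(-1,1,2).astype(float),K,np.array(c['dist_coeffs'],float))[:,0]
    d=c['depth'].reshape(-1,1); T=c['world_from_camera']
    return ((np.c_[p[:,0],-p[:,1],-np.ones(len(p))]*d)@T[:3,:3].T+T[:3,3]).reshape(480,640,3)
def save(img,name): cv2.imwrite(f'pics/{name}.png',img[...,::-1])
E
python3 - <<'E'
from h import *
for n in('top','side'):
    c=grab(n); save(c['img'],n+'0'); print(n,c['world_from_camera'].round(3).tolist(),c['fx'],c['dist_coeffs'])
print(observe())
E
```

```text
top [[-0.029, 0.979, -0.199, 0.324], [-1.0, -0.029, 0.002, -0.022], [-0.004, 0.199, 0.98, 1.304], [0.0, 0.0, 0.0, 1.0]] 589.9663416594266 [-0.16811536  0.          0.          0.          0.        ]
side [[-0.915, 0.197, -0.351, 0.184], [-0.402, -0.461, 0.791, 0.863], [-0.006, 0.865, 0.502, 0.671], [0.0, 0.0, 0.0, 1.0]] 545.6970446081557 [-0.14589203  0.          0.          0.          0.        ]
{'time': 0.1, 'qpos': array([ 1.11801591e+00,  3.42706239e-01,  1.52493006e+00, -3.75400920e-05,
        1.27542753e+00, -1.45996710e-01]), 'qvel': array([-9.74599092e-04, -2.21640406e-03, -1.28848964e-03,  3.58297513e-06,
       -7.06037294e-04,  1.50042660e-05]), 'joint_efforts': array([ 1.97666013e-03, -4.31998301e+01, -2.44697267e+01,  7.19775120e-02,
        5.24438848e-02, -2.83681942e-05]), 'tool_pos': array([0.15847687, 0.50038646, 0.40408368]), 'tool_rot': array([-3.14013190e+00, -1.78508746e-04,  2.83481977e+00]), 'contact_force': array([-0.35156086,  0.98206862,  0.36243606]), 'torque': array([-0.0157787 , -0.01732821,  0.00550441]), 'grip_force': 0.0, 'opening': 0.09234674870105516}
```

View pics/top0.png

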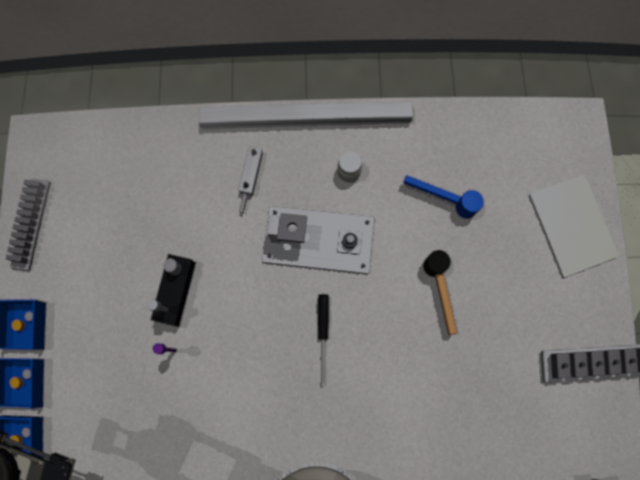

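View pics/side0.png

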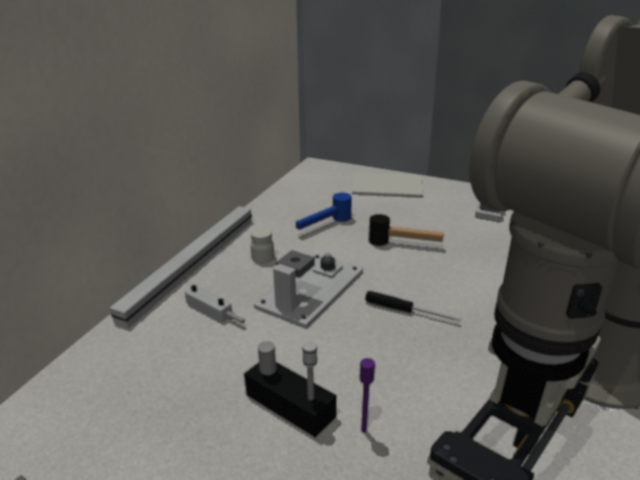

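Top picture: mallet candidates are the black/wood one (437,263) and the blue look-alike (469,204). Rod candidates are the grey one in the rack (~(160,305); side (310,355)), the fat gauge (172,265; side (267,358)) and the purple look-alike (159,349; side (367,370)). I choose the black mallet and the slim grey rod, and check both in one crop.

```bash
python3 - <<'E'
from h import *
t=load('top')['img'];s=load('side')['img']
def cr(i,x,y,w,h): return cv2.resize(i[y:y+h,x:x+w],(400,300),interpolation=cv2.INTER_CUBIC)
save(np.vstack([np.hstack([cr(t,120,240,120,90),cr(s,230,320,160,120)]),np.hstack([cr(t,400,240,120,90),cr(t,260,195,120,90)])]),'crop1')
c=load('top');P=cloud(c)
for uv in [(437,258),(292,222),(349,239),(160,305),(172,265),(445,300)]: print(uv,P[uv[1],uv[0]].round(4))
E
```

```text
(437, 258) [ 0.5394 -0.2749  0.0629]
(292, 222) [0.6181 0.033  0.1028]
(349, 239) [ 0.5888 -0.0875  0.0528]
(160, 305) [0.4477 0.3027 0.1292]
(172, 265) [0.5331 0.2849 0.1068]
(445, 300) [ 0.4503 -0.2903  0.0438]
```

View pics/crop1.png

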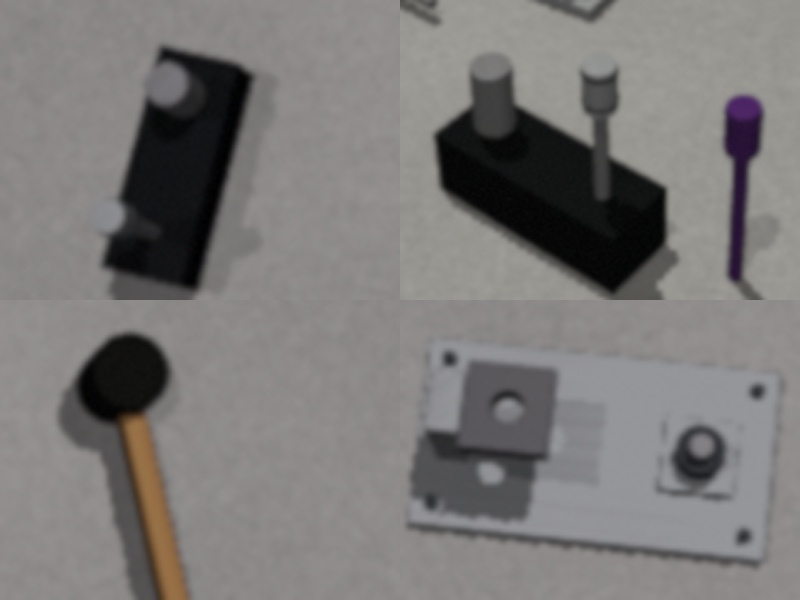

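The crop confirms both choices. The slim grey rod is in the near rack hole (head top u,v≈153,305), the fat gauge in the far one, and the mallet head top is at ≈(440,260). The ring hole is at ≈(292,227) and the pin top at ≈(351,238).

```bash
python3 - <<'E'
from h import *
c=load('top');s=load('side');P=cloud(c);Q=cloud(s)
print('rod',atz(c,(153,305),.154),atz(s,(310,347.5),.154))
print('ring',atz(c,(292.4,227),.105)); print('pin',atz(c,(350.9,238.5),.056))
print('mal',atz(c,(440,260.4),.066))
cor=[atz(c,(260+(a-400)/3.333,195+(b-300)/3.333),.012)[:2] for a,b in [(430,340),(780,372),(765,562),(407,523)]]
cor=np.array(cor); print(cor.round(4),'ctr',cor.mean(0)); d=(cor[0]-cor[1]+cor[3]-cor[2]); print('yaw y-axis',np.degrees(np.arctan2(d[1],d[0]))-90)
def sel(P,x,y,r,z0,z1):
    p=P.reshape(-1,3); m=(np.hypot(p[:,0]-x,p[:,1]-y)<r)&(p[:,2]>z0)&(p[:,2]<z1); return p[m]
for nm,A in(('top',P),('side',Q)):
    for k,a in dict(rodhead=(.44,.304,.04,.14,.17),malhead=(.54,-.277,.05,.055,.075),ringtop=(.62,.033,.05,.095,.115),pintop=(.59,-.09,.03,.047,.065),postplate=(.6,-.03,.16,.006,.018)).items():
        q=sel(A,*a)
        if len(q): print(nm,k,len(q),q.mean(0).round(4),((q.min(0)+q.max(0))/2).round(4),np.ptp(q,0).round(3), np.median(q[:,2]).round(4))
    h=sel(A,.43,-.295,.11,.035,.05); 
    img=None
    m=h[:,0]<.505; h=h[m]; print(nm,'handle',len(h),h.mean(0).round(4),h.min(0).round(3),h.max(0).round(3)); 
    e=np.linalg.svd(h[:,:2]-h[:,:2].mean(0))[2][0]; print('dir',np.degrees(np.arctan2(e[1],e[0])))
    q=sel(A,.62,.033,.06,.095,.115); r=cv2.minAreaRect(q[:,:2].astype(np.float32)*1000); print('ringrect',r)
    q=sel(A,.6,-.03,.16,.006,.018); r=cv2.minAreaRect(q[:,:2].astype(np.float32)*1000); print('plate',r)
E
```

```text
rod [0.44535033 0.31009828 0.154     ] [0.44419965 0.31969622 0.154     ]
ring [0.6068451  0.03230785 0.105     ]
pin [ 0.58912384 -0.09153285  0.056     ]
mal [ 0.53348138 -0.28041129  0.066     ]
[[ 0.677   0.0888]
 [ 0.6475 -0.1482]
 [ 0.5178 -0.1322]
 [ 0.5511  0.1056]] ctr [ 0.59834766 -0.02149385]
yaw y-axis -7.529604665937271
top rodhead 110 [0.4462 0.3114 0.1521] [0.4466 0.3126 0.1494] [0.022 0.022 0.018] 0.1531
top malhead 467 [ 0.5315 -0.2776  0.0651] [ 0.5319 -0.2788  0.0643] [0.051 0.053 0.016] 0.0651
top ringtop 849 [0.6083 0.0412 0.1044] [0.6072 0.0424 0.1031] [0.063 0.078 0.016] 0.1046
top pintop 45 [ 0.59   -0.0899  0.0526] [ 0.5904 -0.0899  0.0532] [0.016 0.013 0.009] 0.0526
top postplate 4664 [ 0.5937 -0.0301  0.0117] [ 0.5967 -0.0309  0.012 ] [0.309 0.314 0.012] 0.0116
top handle 510 [ 0.4402 -0.2927  0.0429] [ 0.377 -0.311  0.035] [ 0.505 -0.274  0.05 ]
dir -170.9850863942092
ringrect ((608.9845581054688, 44.456966400146484), (79.36819458007812, 58.3267822265625), 81.31477355957031)
plate ((595.7437133789062, -36.182525634765625), (303.333251953125, 297.14453125), 37.11429977416992)
side rodhead 207 [0.4471 0.3171 0.1493] [0.4482 0.3147 0.1476] [0.022 0.022 0.015] 0.151
side malhead 207 [ 0.5338 -0.2715  0.0613] [ 0.5348 -0.2758  0.0601] [0.05  0.056 0.01 ] 0.0619
side ringtop 580 [0.6088 0.0437 0.1012] [0.6093 0.043  0.0998] [0.064 0.079 0.01 ] 0.1016
side pintop 28 [ 0.5924 -0.0871  0.0495] [ 0.5919 -0.089   0.0498] [0.015 0.017 0.005] 0.0495
side postplate 2930 [ 0.5881 -0.002   0.0099] [ 0.598  -0.0174  0.012 ] [0.315 0.253 0.012] 0.0094
side handle 256 [ 0.4414 -0.2889  0.0392] [ 0.379 -0.309  0.035] [ 0.504 -0.273  0.044]
dir -170.59363939451063
ringrect ((611.35107421875, 46.539974212646484), (83.29788970947266, 59.044029235839844), 82.68460845947266)
plate ((589.344970703125, -24.1815185546875), (264.8051452636719, 270.58477783203125), 25.256004333496094)
```

>>> arm_command([
  [24,-33,0],
  [24,-33,0],
  [24,-33,0],
  [24,-33,0],
  [24,-33,0],
  [24,-33,0],
  [24,-33,0],
  [24,-33,0],
  [24,-33,0],
  [24,-33,0],
  [24,-33,0],
  [24,-33,0],
], spin=[1.2,1.2,1.2,1.2,1.2,1.2,1.2,1.2,1.2,1.2,1.2,1.2], jaw=1)

```text
time: 1.3
tool_pos: [0.4472, 0.1029, 0.4045]
tool_rot: [3.141, -0.0, 3.087]
contact_force: [0.1, 0.3, 0.4]
opening: 0.0918
grip_force: 0.0
```

>>> arm_command([
  [4,-39,-10],
  [4,-39,-10],
  [4,-39,-10],
  [4,-39,-10],
  [4,-39,-10],
  [4,-39,-10],
  [4,-39,-10],
  [4,-39,-10],
  [4,-39,-10],
  [4,-39,-10],
  [0,0,0],
  [0,0,0],
], spin=[1.2,1.2,1.2,1.2,1.2,1.2,1.2,1.2,1.2,1.2,0,0])

```text
time: 2.5
tool_pos: [0.4862, -0.286, 0.3038]
tool_rot: [3.14, -0.001, -2.99]
contact_force: [-0.2, 0.3, 0.4]
opening: 0.0917
grip_force: 0.0
```

>>> arm_command([
  [0,0,-16],
  [0,0,-16],
  [0,0,-16],
  [0,0,-16],
  [0,0,-16],
  [0,0,-16],
  [0,0,-10],
  [0,0,-6],
  [0,0,0],
  [0,0,0],
], spin=[0.3,0,0,0,0,0,0,0,0,0])

```text
time: 3.5
tool_pos: [0.4868, -0.2854, 0.1933]
tool_rot: [-3.141, 0.001, -2.982]
contact_force: [0.5, 0.1, 0.2]
opening: 0.0919
grip_force: 0.0
```

>>> arm_command([
  [0,0,0],
  [0,0,0],
  [0,0,0],
  [0,0,0],
  [0,0,0],
  [0,0,0],
  [0,0,0],
  [0,0,0],
  [0,0,0],
  [0,0,0],
], spin=[0,0,0,0,0,0,0,0,0,0], jaw=-1, squeeze=60)

```text
time: 4.5
tool_pos: [0.4865, -0.2856, 0.1927]
tool_rot: [-3.141, 0.0, -2.982]
contact_force: [0.2, 0.1, -1.3]
opening: 0.0177
grip_force: 59.8
```

>>> arm_command([
  [0,0,5],
  [0,0,10],
  [0,0,15],
  [0,0,15],
  [0,0,15],
  [0,0,15],
  [0,0,15],
  [0,0,10],
  [0,0,0],
  [0,0,0],
], spin=[0,0,0,0,0,0,0,0,0,0])

```text
time: 5.5
tool_pos: [0.4864, -0.2854, 0.2926]
tool_rot: [3.141, -0.0, -2.982]
contact_force: [0.3, -0.3, -3.4]
opening: 0.0175
grip_force: 59.7
```

```bash
python3 - <<'E'
from h import *
c=grab('top');s=grab('side')
t=c['img'];i=s['img']
def cr(i,x,y,w,h): return cv2.resize(i[y:y+h,x:x+w],(400,300),interpolation=cv2.INTER_CUBIC)
save(np.hstack([cr(t,380,190,160,120),cr(i,320,140,160,120)]),'grip1')
o=observe();print(o['tool_pos'],o['tool_rot'],o['contact_force'])
E
```

```text
[ 0.4862885  -0.28531773  0.29192162] [ 3.14026578e+00 -1.12659624e-03 -2.98241251e+00] [ 0.15303899  0.66950074 -3.75389942]
```

View pics/grip1.png

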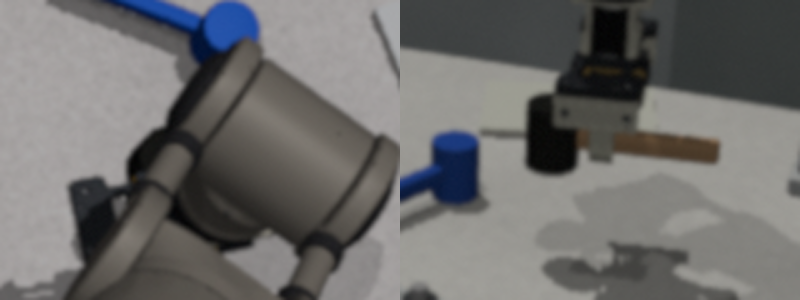

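>>> arm_command([
  [4,14,0],
  [8,25,0],
  [11,35,0],
  [11,35,0],
  [11,35,0],
  [8,25,0],
  [5,20,0],
  [0,0,0],
  [0,0,-15],
  [0,0,-15],
  [0,0,-4],
  [0,0,0],
  [0,0,0],
], spin=[0,0,0,0,0,0,0,0,0,0,0,0,0])

```text
time: 6.9
tool_pos: [0.5447, -0.0967, 0.2591]
tool_rot: [-3.141, 0.0, -2.983]
contact_force: [-0.2, -0.4, -2.6]
opening: 0.0174
grip_force: 59.7
```

```bash
python3 - <<'E'
from h import *
c=grab('top');s=grab('side')
save(np.hstack([cv2.resize(c['img'][170:290,250:410],(400,300),interpolation=2),cv2.resize(s['img'][200:320,250:410],(400,300),interpolation=2)]),'press1')
o=observe();print(o['tool_pos'],o['contact_force'])
E
```

```text
[ 0.54473682 -0.09671268  0.25942435] [-0.44273196 -0.7866764  -3.9273158 ]
```

View pics/press1.png

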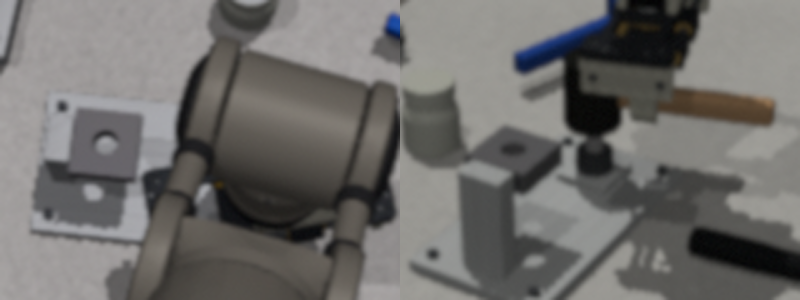

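The mallet head (crop right, ~(592,95)) is right above the pin (595,140). Pressing.

>>> arm_command([
  [0,0,-4],
  [0,0,-4],
  [0,0,-3],
  [0,0,-2],
  [0,0,-2],
  [0,0,-2],
  [0,0,-2],
  [0,0,-2],
  [0,0,-2],
  [0,0,0],
], spin=[0,0,0,0,0,0,0,0,0,0])

```text
time: 8.0
tool_pos: [0.5445, -0.0965, 0.2355]
tool_rot: [3.141, -0.0, -2.982]
contact_force: [-1.1, 0.8, -1.0]
opening: 0.0176
grip_force: 59.7
```

>>> arm_command([
  [0,0,-1],
  [0,0,-1],
  [0,0,0],
], spin=[0,0,0])

```text
time: 8.3
tool_pos: [0.5445, -0.0965, 0.2345]
tool_rot: [-3.141, 0.001, -2.982]
contact_force: [-4.4, 0.2, 6.2]
opening: 0.0174
grip_force: 59.7
```

>>> arm_command([
  [0,0,-1],
  [0,0,0],
], spin=[0,0])

```text
time: 8.5
tool_pos: [0.5444, -0.0966, 0.2341]
tool_rot: [-3.141, 0.001, -2.982]
contact_force: [-7.7, 0.7, 13.0]
opening: 0.0176
grip_force: 59.8
```

>>> arm_command([
  [0,0,-1],
  [0,0,0],
], spin=[0,0])

```text
time: 8.7
tool_pos: [0.5444, -0.0967, 0.2338]
tool_rot: [-3.141, 0.001, -2.982]
contact_force: [-10.6, 1.1, 19.0]
opening: 0.0175
grip_force: 59.9
```

>>> arm_command([
  [0,0,3],
  [0,0,7],
  [0,0,15],
  [0,0,20],
  [0,0,15],
  [-4,-14,0],
  [-8,-25,0],
  [-11,-35,0],
  [-11,-35,0],
  [-11,-35,0],
  [-8,-25,0],
  [-5,-20,0],
  [0,0,0],
  [0,0,0],
], spin=[0,0,0,0,0,0,0,0,0,0,0,0,0,0])

```text
time: 10.1
tool_pos: [0.4859, -0.2861, 0.2907]
tool_rot: [3.14, -0.001, -2.984]
contact_force: [-0.4, 1.0, -2.8]
opening: 0.0177
grip_force: 59.9
```

```bash
python3 - <<'E'
from h import *
c=grab('top');s=grab('side')
save(np.vstack([np.hstack([cv2.resize(c['img'][200:290,260:380],(400,300),interpolation=2),cv2.resize(s['img'][230:320,250:370],(400,300),interpolation=2)]),np.hstack([cv2.resize(s['img'][140:260,320:480],(400,300),interpolation=2),cv2.resize(c['img'][150:330,380:620],(400,300),interpolation=2)])]),'after1')
P=cloud(c).reshape(-1,3)
m=(np.hypot(P[:,0]-.59,P[:,1]+.09)<.006);print('pin z',P[m][:,2].round(4))
o=observe();print(o['tool_pos'],o['contact_force'])
E
```

```text
pin z [0.0422 0.0454 0.0442 0.0429 0.0438 0.0413 0.0419 0.0399 0.0433 0.0374
 0.0418 0.0411 0.0433 0.0491 0.0389 0.0451 0.044  0.0402 0.038  0.0377
 0.0344 0.0389]
[ 0.48645727 -0.28501239  0.29111621] [ 0.98647819 -0.11807215 -2.4827037 ]
```

View pics/after1.png

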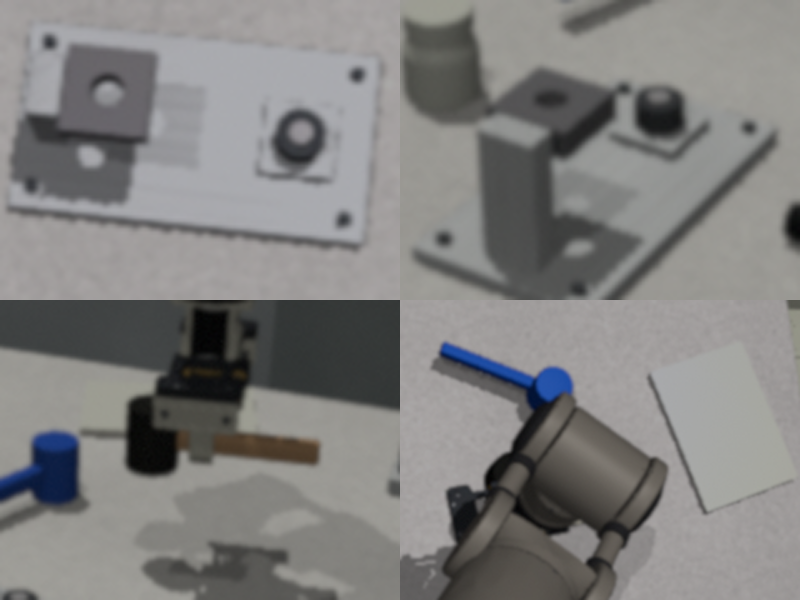

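The pin now stands only slightly proud of its collar (z≈42 mm), so it is home. The mallet is still level in the grip and goes back to its old spot.

>>> arm_command([
  [0,0,-15],
  [0,0,-20],
  [0,0,-20],
  [0,0,-20],
  [0,0,-13],
  [0,0,-5],
  [0,0,-3],
  [0,0,-2],
  [0,0,0],
  [0,0,0],
], spin=[0,0,0,0,0,0,0,0,0,0])

```text
time: 11.2
tool_pos: [0.4867, -0.2856, 0.1944]
tool_rot: [-3.141, 0.001, -2.982]
contact_force: [-1.5, -0.4, -3.0]
opening: 0.0176
grip_force: 59.9
```

>>> arm_command([
  [0,0,-1],
  [0,0,0],
], spin=[0,0])

```text
time: 11.4
tool_pos: [0.4865, -0.2856, 0.1929]
tool_rot: [-3.141, 0.0, -2.982]
contact_force: [0.0, -0.1, -2.7]
opening: 0.0175
grip_force: 59.9
```

>>> arm_command([
  [0,0,-1],
  [0,0,0],
], spin=[0,0])

```text
time: 11.6
tool_pos: [0.4865, -0.2856, 0.1926]
tool_rot: [-3.141, 0.0, -2.982]
contact_force: [-3.9, 1.1, 4.6]
opening: 0.0177
grip_force: 59.9
```

>>> arm_command([
  [0,0,0],
  [0,0,0],
  [0,0,0],
  [0,0,0],
  [0,0,0],
  [0,0,0],
  [0,0,0],
  [0,0,0],
  [0,0,0],
  [0,0,0],
], spin=[0,0,0,0,0,0,0,0,0,0], jaw=0.3)

```text
time: 12.6
tool_pos: [0.4865, -0.2855, 0.1917]
tool_rot: [3.142, 0.0, -2.982]
contact_force: [-0.3, 0.3, -0.6]
opening: 0.0598
grip_force: 0.0
```

>>> arm_command([
  [0,0,10],
  [0,0,20],
  [0,0,30],
  [0,0,35],
  [0,0,35],
  [0,0,30],
  [0,20,20],
  [-2,40,0],
  [-2,40,0],
  [-2,40,0],
  [-2,40,0],
  [-2,40,0],
  [-2,40,0],
  [-2,40,0],
  [-2,20,0],
  [0,0,0],
], spin=[0,0,0,0,0,0,-1,-1,-1,-1,-1,-1,-1,-1,-1,0])

```text
time: 14.2
tool_pos: [0.4699, 0.0367, 0.3725]
tool_rot: [3.141, 0.001, -3.136]
contact_force: [-0.3, -0.0, -0.8]
opening: 0.0596
grip_force: 0.0
```

```bash
python3 - <<'E'
from h import *
from scipy.optimize import least_squares
c=grab('top');s=grab('side')
save(np.vstack([np.hstack([cv2.resize(c['img'][240:330,400:520],(400,300),interpolation=2),cv2.resize(c['img'][280:340,130:210],(400,300),interpolation=2)]),np.hstack([cv2.resize(s['img'][320:395,260:360],(400,300),interpolation=2),cv2.resize(s['img'][200:320,320:480],(400,300),interpolation=2)])]),'rod1')
for n,c in(('top',c),('side',s)):
    P=cloud(c).reshape(-1,3)
    q=P[(np.hypot(P[:,0]-.446,P[:,1]-.312)<.03)&(P[:,2]>.122)&(P[:,2]<.165)]
    print(n,len(q),q.mean(0).round(4),np.percentile(q,[3,97],axis=0).round(4).tolist())
    q=P[(np.hypot(P[:,0]-.49,P[:,1]-.30)<.12)&(P[:,2]>.042)&(P[:,2]<.056)]
    print(' rack',len(q),cv2.minAreaRect((q[:,:2]*1000).astype(np.float32)),np.median(q[:,2]))
E
```

```text
top 137 [0.4457 0.3102 0.1478] [[0.436, 0.3024, 0.1272], [0.456, 0.3209, 0.1573]]
 rack 1437 ((490.010986328125, 302.1501159667969), (57.944942474365234, 150.67892456054688), 76.0078353881836) 0.0498119847320051
side 344 [0.4463 0.3189 0.142 ] [[0.4379, 0.3062, 0.1237], [0.4571, 0.3253, 0.1535]]
 rack 2169 ((491.743896484375, 302.9290771484375), (58.454463958740234, 151.60069274902344), 75.22542572021484) 0.0480514709374632
```

View pics/rod1.png

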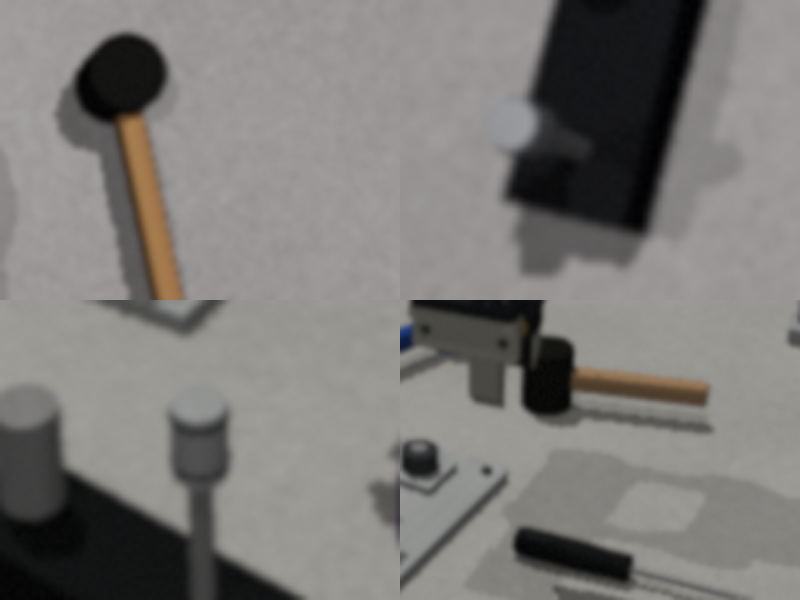

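The mallet is back on the bench, standing as before. The rod is upright, its head at about (0.4465, 0.313), which agrees with the rack hole. Going to it.

>>> arm_command([
  [-3,20,0],
  [-3,35,0],
  [-3,42,0],
  [-3,42,0],
  [-3,42,0],
  [-3,42,0],
  [-3,33,0],
  [-2,20,0],
  [0,0,0],
  [0,0,-5],
  [0,0,0],
], spin=[0,0,0,0,0,0,0,0,0,0,0])

```text
time: 15.4
tool_pos: [0.448, 0.3089, 0.366]
tool_rot: [-3.141, -0.001, -3.141]
contact_force: [-0.7, -0.7, -0.3]
opening: 0.0598
grip_force: 0.0
```

```bash
python3 - <<'E'
from h import *
c=grab('top');s=grab('side')
save(np.hstack([cv2.resize(c['img'][260:350,110:230],(400,300),interpolation=2),cv2.resize(s['img'][250:400,220:420],(400,300),interpolation=2)]),'rod2')
print(observe()['tool_pos'])
E
```

```text
[0.44800401 0.30918149 0.36658574]
```

View pics/rod2.png

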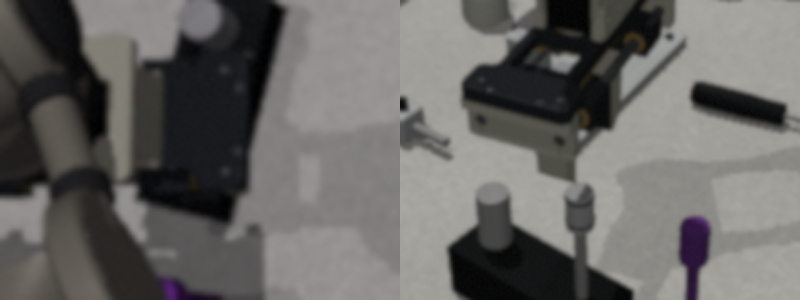

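The gripper stands over the rod head (side crop, (578,195)), clear of the gauge and the purple rod. Descending.

>>> arm_command([
  [-1.5,4,0],
  [0,0,-12],
  [0,0,-15],
  [0,0,-15],
  [0,0,-15],
  [0,0,-10],
  [0,0,-3],
  [0,0,0],
  [0,0,0],
], spin=[0,0,0,0,0,0,0,0,0])

```text
time: 16.4
tool_pos: [0.4462, 0.3146, 0.2972]
tool_rot: [3.141, 0.001, -3.139]
contact_force: [0.5, -0.2, -0.2]
opening: 0.0602
grip_force: 0.0
```

>>> arm_command([
  [0,0,0],
  [0,0,0],
  [0,0,0],
  [0,0,0],
  [0,0,0],
  [0,0,0],
  [0,0,0],
  [0,0,0],
], spin=[0,0,0,0,0,0,0,0], jaw=-1, squeeze=40)

```text
time: 17.2
tool_pos: [0.4461, 0.3143, 0.2968]
tool_rot: [-3.141, -0.0, -3.139]
contact_force: [0.4, -2.6, 1.1]
opening: 0.0211
grip_force: 40.0
```

>>> arm_command([
  [0,0,5],
  [0,0,8],
  [0,0,12],
  [0,0,18],
  [0,0,24],
  [0,0,24],
  [0,0,20],
  [0,0,14],
  [0,0,5],
  [0,0,0],
], spin=[0,0,0,0,0,0,0,0,0,0])

```text
time: 18.2
tool_pos: [0.4459, 0.3146, 0.4279]
tool_rot: [3.14, 0.002, -3.139]
contact_force: [0.0, -0.0, -1.6]
opening: 0.0209
grip_force: 40.0
```

>>> arm_command([
  [4,-7,0],
  [8,-14,0],
  [16,-28,0],
  [20,-35,0],
  [20,-35,0],
  [20,-35,0],
  [20,-35,0],
  [20,-35,0],
  [16,-28,0],
  [10,-17,0],
  [4,-7,0],
  [3,-5,0],
  [0,0,0],
  [0,0,0],
  [0,0,0],
], spin=[0,0,0,0,0,0,0,0,0,0,0,0,0,0,0])

```text
time: 19.7
tool_pos: [0.6066, 0.0346, 0.427]
tool_rot: [3.141, 0.0, -3.138]
contact_force: [0.8, 0.5, -1.3]
opening: 0.0216
grip_force: 40.0
```

```bash
python3 - <<'E'
from h import *
c=grab('top');s=grab('side')
save(np.vstack([cv2.resize(s['img'][170:310,220:380],(640,560),interpolation=2)]),'hover')
print({k:observe()[k] for k in('time','tool_pos','tool_rot','contact_force','opening')})
E
```

```text
{'time': 19.8, 'tool_pos': array([0.60675125, 0.03436638, 0.42697171]), 'tool_rot': array([ 3.14139087e+00,  2.47397813e-04, -3.13822202e+00]), 'contact_force': array([-0.20550528,  0.58842481, -0.39330974]), 'opening': 0.02078145589019112}
```

View pics/hover.png

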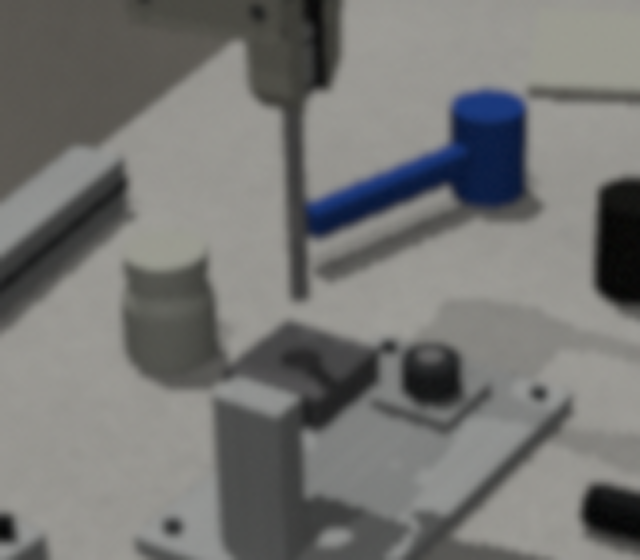

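Side picture: rod tip at ≈(295,244), hole centre at ≈(295,259), so the rod is above the ring. Now I measure the offset and tilt numerically.

```bash
cat >> h.py <<'E'
def proj(c,X):
    T=np.linalg.inv(c['world_from_camera']); p=T[:3,:3]@np.array(X,float)+T[:3,3]
    K=np.array([[c['fx'],0,c['cx']],[0,c['fy'],c['cy']],[0,0,1]],float)
    return cv2.projectPoints(np.array([[p[0],-p[1],-p[2]]]),np.zeros(3),np.zeros(3),K,np.array(c['dist_coeffs'],float))[0][0,0]
E
python3 - <<'E'
from h import *
s=load('side');P=cloud(s);g=s['img'].astype(int).sum(2)
o=observe()['tool_pos']
for z in(.141,.16,.2,.24): print('model',z,proj(s,[o[0],o[1],z]).round(2))
for v in range(200,246,4):
    r=g[v,284:306]; d=P[v,284:306]; ok=[u for u in range(22) if s['depth'][v,284+u]>0 and abs(d[u,1]-o[1])<.05 and d[u,2]>.11]
    print(v,[284+u for u in ok][:1],[284+u for u in ok][-1:],d[ok].mean(0).round(4) if ok else '',r.tolist())
print('hole side',atz(s,(295,259.4),.105), 'proj of ring est',proj(s,[.6065,.0325,.105]))
t=load('top'); print('top proj',proj(t,[.6065,.0325,.105]))
E
```

```text
model 0.141 [295.8  242.65]
model 0.16 [295.52 234.16]
model 0.2 [294.9  215.79]
model 0.24 [294.27 196.73]
200 [290] [295] [0.6082 0.0392 0.2351] [452, 451, 449, 449, 443, 419, 346, 254, 195, 182, 208, 285, 381, 434, 449, 450, 452, 453, 452, 455, 452, 452]
204 [291] [295] [0.6071 0.0399 0.2273] [448, 452, 450, 449, 443, 421, 354, 260, 197, 184, 201, 283, 381, 434, 449, 449, 449, 448, 447, 444, 444, 443]
208 [291] [295] [0.6072 0.0402 0.2191] [452, 452, 452, 448, 443, 428, 372, 284, 206, 181, 190, 263, 369, 425, 440, 443, 444, 444, 443, 442, 443, 442]
212 [291] [295] [0.6076 0.04   0.2105] [453, 450, 446, 446, 442, 434, 399, 307, 217, 181, 189, 252, 355, 418, 438, 441, 441, 441, 439, 440, 443, 444]
216 [291] [295] [0.6084 0.0391 0.2014] [446, 444, 443, 442, 443, 440, 404, 319, 225, 185, 188, 235, 330, 402, 431, 440, 438, 438, 431, 420, 406, 390]
220 [291] [295] [0.6087 0.0392 0.1929] [448, 449, 449, 449, 452, 446, 412, 328, 239, 195, 184, 198, 239, 284, 301, 288, 261, 232, 213, 197, 186, 170]
224 [291] [296] [0.608  0.039  0.1843] [446, 449, 452, 452, 452, 444, 415, 347, 257, 206, 18
[... 231 characters left out ...]
0379 0.1663] [451, 452, 452, 451, 450, 447, 428, 376, 283, 205, 180, 197, 277, 378, 425, 429, 422, 416, 401, 393, 389, 378]
236 [292] [296] [0.6074 0.0399 0.1586] [447, 446, 446, 447, 447, 446, 443, 403, 310, 216, 182, 188, 254, 342, 363, 336, 298, 268, 247, 236, 236, 247]
240 [292] [296] [0.6083 0.0387 0.1489] [446, 450, 450, 449, 449, 449, 444, 406, 319, 229, 190, 188, 248, 343, 410, 422, 409, 382, 363, 372, 399, 416]
244 [292] [296] [0.6085 0.039  0.14  ] [444, 443, 447, 449, 452, 452, 449, 425, 368, 296, 257, 262, 304, 372, 424, 446, 453, 455, 455, 457, 456, 455]
hole side [0.60740263 0.03910213 0.105     ] proj of ring est [296.86329632 257.9038904 ]
top proj [292.31117248 227.16354661]
```

Side-camera depth puts both the rod axis and the ring centre at ≈(0.6097, 0.0355), and the pixel offset is only about 0.5 mm, so they are aligned. Lowering in stages.

>>> arm_command([
  [0.5,0,0],
  [0,0,-6],
  [0,0,-10],
  [0,0,-8],
  [0,0,-4],
  [0,0,0],
  [0,0,0],
], spin=[0,0,0,0,0,0,0])

```text
time: 20.5
tool_pos: [0.6076, 0.0335, 0.3987]
tool_rot: [3.141, -0.0, -3.14]
contact_force: [-0.3, -0.3, -0.9]
opening: 0.0213
grip_force: 40.0
```

```bash
python3 - <<'E'
from h import *
s=grab('side');g=s['img'].astype(int).sum(2)
o=observe();print(o['tool_pos'],o['contact_force'])
for v in range(246,270): print(v,g[v,278:316].tolist())
P=cloud(s).reshape(-1,3)
q=P[(np.hypot(P[:,0]-.61,P[:,1]-.035)<.012)&(P[:,2]>.125)&(P[:,2]<.2)];print('rod',len(q),np.median(q,0),q.mean(0))
q=P[(np.hypot(P[:,0]-.61,P[:,1]-.04)<.09)&(P[:,2]>.096)&(P[:,2]<.107)];print(cv2.minAreaRect((q[:,:2]*1000).astype(np.float32)))
E
```

```text
[0.60762801 0.03345499 0.39900492] [ 0.13013711 -0.62173681 -1.28139731]
246 [457, 456, 457, 456, 455, 454, 453, 452, 449, 449, 453, 455, 451, 416, 331, 236, 190, 191, 244, 342, 415, 446, 455, 455, 451, 449, 452, 454, 455, 456, 458, 456, 458, 456, 454, 453, 455, 462]
247 [457, 455, 458, 458, 457, 455, 453, 450, 450, 451, 452, 454, 455, 419, 330, 237, 188, 190, 242, 342, 416, 446, 452, 453, 454, 449, 452, 453, 455, 458, 458, 457, 459, 457, 453, 457, 459, 462]
248 [455, 457, 458, 461, 461, 456, 452, 450, 449, 449, 455, 452, 451, 410, 326, 234, 191, 189, 242, 342, 417, 446, 455, 457, 458, 458, 459, 457, 455, 457, 458, 459, 459, 459, 459, 458, 463, 463]
249 [454, 453, 455, 458, 461, 461, 457, 451, 450, 449, 449, 443, 430, 384, 300, 220, 188, 188, 242, 339, 415, 449, 459, 458, 460, 458, 459, 461, 456, 455, 458, 458, 459, 461, 459, 463, 467, 470]
250 [443, 449, 453, 455, 459, 461, 459, 453, 450, 446, 437, 414, 380, 325, 253, 198, 185, 186, 229, 320, 400, 440, 455, 460, 459, 457, 459, 458, 456, 456, 457, 457, 456, 460, 461, 464, 469, 471]
251 [431, 444, 447, 454, 458, 460, 458, 455, 452, 43
[... 3131 characters left out ...]
, 334, 312, 282, 258, 241, 227, 221, 219, 204, 158, 120, 108, 108, 101, 105, 105, 103, 103, 104, 117, 150, 209, 274, 328, 358, 374]
268 [430, 429, 437, 437, 440, 440, 437, 436, 434, 431, 423, 411, 405, 385, 354, 323, 285, 240, 212, 214, 197, 161, 125, 108, 105, 105, 103, 105, 105, 103, 120, 156, 215, 280, 327, 355, 371, 376]
269 [406, 416, 428, 435, 437, 440, 439, 437, 438, 436, 434, 434, 432, 424, 399, 364, 307, 229, 185, 185, 180, 151, 122, 108, 106, 102, 102, 104, 107, 125, 162, 216, 282, 325, 340, 338, 340, 352]
rod 167 [0.60823562 0.03833956 0.16250551] [0.60878055 0.03809397 0.16283356]
((610.6356201171875, 46.280662536621094), (83.95738220214844, 59.26445007324219), 81.88566589355469)
```

Laterally the rod and the hole are both at u≈294.9, and along the view both are at v≈259.4. Lowering on, with a fine correction.

>>> arm_command([
  [-0.4,0.7,0],
  [0,0,-4],
  [0,0,-6],
  [0,0,-6],
  [0,0,-4],
  [0,0,0],
], spin=[0,0,0,0,0,0])

```text
time: 21.15
tool_pos: [0.607, 0.0342, 0.3777]
tool_rot: [3.141, -0.002, -3.139]
contact_force: [0.4, 0.7, -0.2]
opening: 0.0214
grip_force: 40.0
```

>>> arm_command([
  [0,0,-5],
  [0,0,-8],
  [0,0,-10],
  [0,0,-10],
  [0,0,-7],
  [0,0,-3.5],
  [0,0,0],
  [0,0,0],
  [0,0,0],
], spin=[0,0,0,0,0,0,0,0,0])

```text
time: 22.05
tool_pos: [0.6073, 0.0342, 0.3358]
tool_rot: [3.142, 0.001, -3.139]
contact_force: [0.4, -0.1, -1.0]
opening: 0.0214
grip_force: 40.0
```

```bash
python3 - <<'E'
from h import *
s=grab('side');g=s['img'].astype(int).sum(2)
o=observe();print(o['tool_pos'],o['tool_rot'],o['contact_force'],o['torque'])
save(cv2.resize(s['img'][200:290,250:370],(800,600),interpolation=2),'final')
for v in range(248,266,2): print(v,g[v,284:308].tolist())
P=cloud(s).reshape(-1,3)
q=P[(np.hypot(P[:,0]-.61,P[:,1]-.035)<.012)&(P[:,2]>.115)&(P[:,2]<.15)];print('rod',len(q),q.mean(0))
E
```

```text
[0.60722975 0.0342     0.33571964] [ 3.14155393e+00  9.39832788e-04 -3.13944883e+00] [-0.40072085 -0.40404356 -1.12990027] [0.08258757 0.03940752 0.01502932]
248 [465, 461, 459, 461, 464, 465, 458, 417, 319, 222, 191, 197, 280, 390, 449, 464, 466, 465, 467, 467, 465, 467, 465, 467]
250 [470, 464, 461, 456, 447, 423, 387, 331, 253, 200, 187, 194, 260, 361, 428, 455, 465, 469, 470, 467, 466, 470, 467, 466]
252 [467, 461, 446, 410, 358, 296, 252, 222, 195, 184, 181, 186, 199, 242, 296, 340, 374, 396, 417, 435, 446, 452, 458, 462]
254 [412, 370, 323, 276, 243, 226, 216, 213, 196, 183, 183, 184, 184, 195, 212, 225, 231, 248, 258, 270, 284, 305, 335, 366]
256 [288, 247, 228, 221, 219, 220, 216, 208, 190, 183, 185, 184, 180, 180, 186, 180, 180, 183, 170, 150, 131, 138, 168, 195]
258 [223, 221, 220, 222, 226, 220, 193, 168, 159, 167, 179, 182, 171, 148, 132, 120, 115, 114, 114, 109, 111, 114, 128, 130]
260 [221, 221, 223, 228, 236, 228, 198, 164, 157, 167, 179, 182, 167, 146, 126, 114, 109, 110, 108, 114, 114, 111, 111, 108]
262 [221, 219, 220, 221, 223, 227, 225, 219, 204, 188, 165, 159, 151, 139, 131, 126, 123, 125, 126, 133, 132, 123, 117, 111]
264 [241, 234, 224, 221, 220, 219, 221, 219, 215, 198, 170, 137, 123, 118, 118, 124, 128, 129, 129, 129, 122, 113, 108, 105]
rod 70 [0.60849866 0.03947769 0.13166818]
```

View pics/final.png

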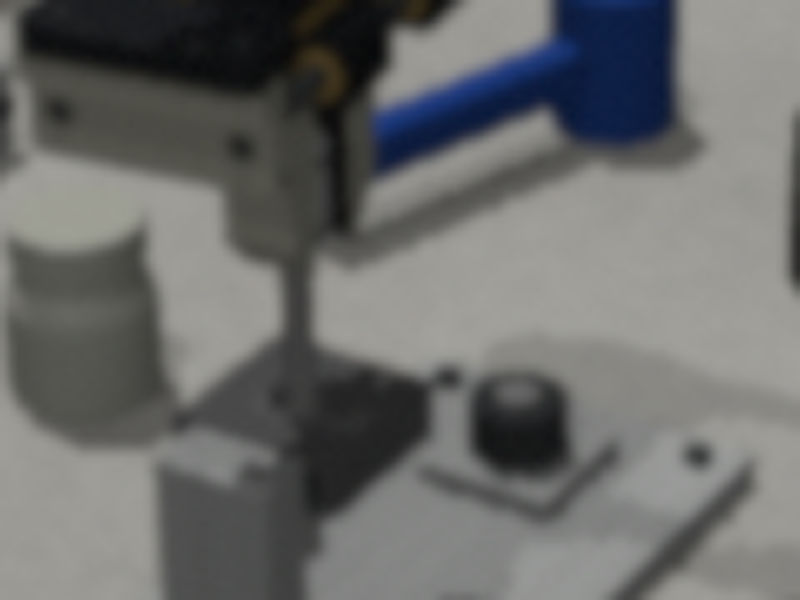

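The rod hangs upright in the hole (rod u≈294.7, hole ≈294.9) with no contact force. Its tip is at z≈49 mm and the pin is home. Handing in.

```bash
python3 -c "
from cell import *
print(hand_in())"
```

```text
the job is handed in; nothing more can be done
None
```

I handed the job in at about 22 s of robot time: the pin is driven home, the mallet is back in its place, and the gripper holds the rod upright, centred in the ring to about 1–2 mm by the cameras, tip at about 49 mm, with no station contact seen.

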